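Show the electrode ball to the bench camera in the swivel mirror

ROBOT

A 6-joint arm with a two-finger parallel gripper is mounted at the origin on the work surface. World frame = base frame: x ahead of the robot, y to its left, z up, the work surface at z = 0. Lengths are in m, angles in rad, forces in N, time in s.
With the tool pointing down it reaches from about 0.325 to 0.775 m from the base axis. Payload 5.5 kg.
Tool frame: the origin (TCP) lies between the finger pads; the fingertips stand 8 mm ahead of it and the grasp point (between the pads) lies 11 mm behind it (tcp_to_tips is the distance from the TCP to the fingertips, in m); z points along the fingers, y is the direction in which the jaws open and shut (so a half turn about z gives the same grasp; the last joint's range is limited). The gripper opens to 88 mm and grips with 3 to 60 N. Pads are 20 mm wide; open, the fingers measure 115 mm over their backs; the gripper's body (75 mm by 178 mm) begins 61 mm behind the grasp point.
Start: joints at [-1.266, 0.091, 1.231, -0, 1.82, -0.057], TCP at [0.212, -0.561, 0.231] pointing down, gripper open.
Joint ranges: [-2.87, 2.87], [-0.86, 2.18], [0.17, 2.46], [-1.51, 4.65], [0.06, 2.69], [-2.65, 2.65]. Speed limits (rad/s): [2.57, 2.57, 3.01, 3.14, 3.14, 3.14].

INTERFACE

Orientations are given as a unit quaternion [w, x, y, z].
In Python, from bench import * gives the robot as it stands. Calls block until the motion is done:
- move_to(position, orientation): joint-space move of the TCP to a pose.
- move_l(position, speed=0.15, orientation=None): straight line of the TCP; orientation=None keeps the orientation; speed is the mean speed in m/s.
- movej(angles): joint-space move.
- gripper_open() and close(): open the fingers fully, or close them until they stop; the grip force is fixed at half the most.
- hold(seconds).
- inverse_kinematics(position, orientation): joint angles nearest the present ones, or None.
- state(): the state.
- get_image(name): name is "scene" or "top"; returns a dict with "frame" (400x640x3 uint8, blue, green, red), "depth" (400x640 float32, m along the optical axis (not along the pixel's ray), 0 where there is no reading), "camera_matrix" (3x3 intrinsics, pixels), "view" (4x4, takes a point from world to camera coordinates). Camera axes: x right, y up, looking along -z (the intrinsics and any distortion apply to the point x, -y, -z); pixel columns grow to the right and rows downward; lengths in m; the calibration is good to about 2 mm. A picture is of the moment at which its call begins.
A pose or a line that the arm cannot do raises IKError and nothing moves.
- job_done(): hands the job in, once; it reports no verdict.
The state is a dict: "time": time; "joint_pos": joint angles; "dq": joint speeds; "joint_torque": joint torques, N m; "ee_pos": TCP position; "ee_rot": TCP orientation; "ft_force": force on the tool from outside, world axes, zero at the start; "moment": the same for the moment, N m; "finger_gap": finger opening in m.
Only numpy, scipy, OpenCV 4.12 (cv2) and the standard library are available. Lean on these libraries where they do the work, as an engineer would, in place of code of your own. Each camera call takes 0.05 s, during which the arm holds its last target.

TASK

The bench camera should see the black ball on top of the glass cell's white lid by way of the swivel mirror, but a small amber bottle stands in that line of sight. Pick up the bottle and set it down upright on the bench clear of the view (both from camera to mirror and from mirror to ball), then turn the sprung mirror by the grip bar on its top until the ball appears to the camera in the middle of the mirror. The mirror springs back if let go, so finish while still holding it steady at that angle; leave the other things on the bench where they are.

Things in the scene. Friction and masses are not known exactly. Their poses are not given: they have to be found in the camera images.
- station: Fixed aluminium base plate (275 x 70 x 8 mm) with swivel mirror and camera. Origin on the bench below the mirror's upright turning axis; x points level from mirror to camera, z up. The plate runs from 40 mm behind the origin to 235 mm along x; the black camera (44 mm wide, top 147 mm up) stands 150 to 225 mm along x.
- lens (a point): Centre of the camera's lens, 150 mm from the mirror axis and 125 mm above the bench; the camera looks level, straight at the mirror axis.
- mirror: Upright mirror glass 70 mm wide, 46 high, centre 125 mm up, in a black frame 78 mm wide (top 152 mm up). It turns only about the upright axis, from facing the camera (mirror x along station x) to 1.35 rad clockwise seen from above; a spring (0.1 N m/rad) rests it at 0.32 rad. Origin on the bench on the axis; x is the normal out of the reflecting face, z up.
- grip (a point): Middle of the mirror's grip bar, on the turning axis, 181 mm above the bench. The bar is a black block 12 mm thick (along mirror x), 44 mm long (along mirror y) and 36 mm high (161 to 197 mm above the bench): pinch it across its thickness from above and turn.
- sight: Brass pointer ring on the mirror's post (needle 64 mm from the axis, 50 mm up), geared to the mirror: its needle (x) points along the camera's line of sight after the mirror. Origin on the bench on the mirror's axis, z up. It turns twice as far as the mirror, and meets the ball when the mirror's x halves the angle between the directions from the axis to the lens and to the ball.
- cell: The electrolysis cell, fixed: a round glass jar (84 mm across) with a white lid (92 mm across, top 94 mm above the bench) on a black foot 110 mm across. Its frame's origin is NOT in the jar but on the bench at the mirror's axis; x points level from the mirror axis to the ball, and the jar's centre is 250 mm along x.
- ball (a point): Centre of the black ball (24 mm across) on the rod in the middle of the cell's lid: the marker to be seen. 125 mm above the bench, 250 mm from the mirror axis.
- blocker: The small amber glass bottle that blocks the view, standing loose between the mirror and the cell, 115 to 145 mm from the mirror axis. 44 mm across, 142 mm tall, about 0.14 kg; black round screw cap 32 mm across from 104 to 142 mm above its underside. Origin at the centre of its underside, z up.
- beaker: Bystander: clear beaker 68 mm across, 80 mm tall. Origin at the centre of its underside.
- vial: Bystander: small clear jar with white cap, 32 mm across, 70 mm tall. Origin at the centre of its underside.
- pot: Bystander: white reagent pot with black cap, 84 mm across, 120 mm tall. Origin at the centre of its underside.
- dish: Bystander: shallow clear dish 84 mm across, 16 mm high. Origin at the centre of its underside.
- screwdriver: Bystander: a screwdriver lying on the bench, about 200 mm long, along its x. Origin under its middle.
- weight: Bystander: steel balance weight with a knob top, 38 mm across, 60 mm tall. Origin at the centre of its underside.

How it is judged:
By the outcome, as a careful person would: the job done as asked, in the order asked, and still so for the second after the job is handed in, while the arm keeps its last pose, push and grip.
It also fails if it takes over 45 s, if anything falls off the work surface, if the arm or the gripper's body presses on something with over 40 N, if the wrist force passes 120 N, or if a joint passes its speed limit or range.

## Working session

There is one attempt and no reset: what is moved stays moved. The work goes in short steps, each a Python script; the robot and the scene stay as the last script left them, time stands still between calls to the robot, and variables do not carry over. Pictures are saved under pics/ and viewed, and the job is handed in when it is done.

```bash
mkdir -p pics; ls; python3 - <<'E'
from bench import *
import cv2,pickle
s=state();print(s['time'],s['ee_pos'],s['ee_rot'],s['finger_gap'])
for n in("scene","top"):
    d=get_image(n);cv2.imwrite(f'pics/{n}0.png',d['frame']);pickle.dump(d,open(n+'0.pkl','wb'));print(d['camera_matrix'],d['view'],d.keys())
E
```

```text
pics
0.0 [ 0.21231635 -0.56086728  0.22951767] [-9.79265634e-04  9.83676691e-01  1.79942200e-01 -1.17864741e-04] 0.08786915780572921
[[371.89087602   0.         321.49977096]
 [  0.         371.89087602 198.7893117 ]
 [  0.           0.           1.        ]] [[ 0.63645218  0.77126292 -0.00906252 -0.35609789]
 [-0.54752639  0.4600363   0.69898602  0.22096182]
 [ 0.54327109 -0.43990921  0.7150779  -1.34460402]
 [ 0.          0.          0.          1.        ]] dict_keys(['frame', 'depth', 'camera_matrix', 'view'])
[[425.38256894   0.         315.03736249]
 [  0.         425.38256894 198.11495998]
 [  0.           0.           1.        ]] [[-0.00834786 -0.99995333  0.0048639   0.00175772]
 [ 0.98051107 -0.00723058  0.19633075 -0.58463933]
 [-0.19628642  0.00640805  0.98052566 -1.417917  ]
 [ 0.          0.          0.          1.        ]] dict_keys(['frame', 'depth', 'camera_matrix', 'view'])
```

View pics/scene0.png

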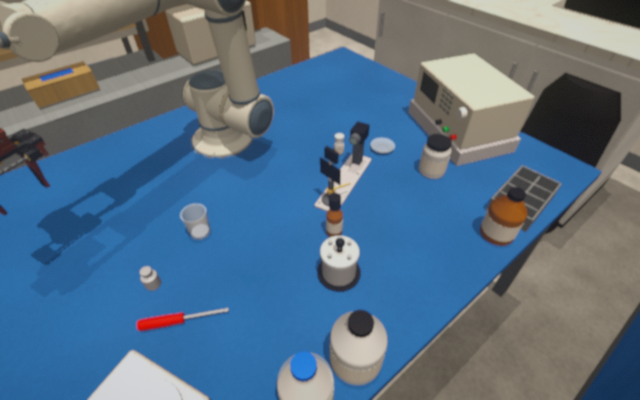

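View pics/top0.png

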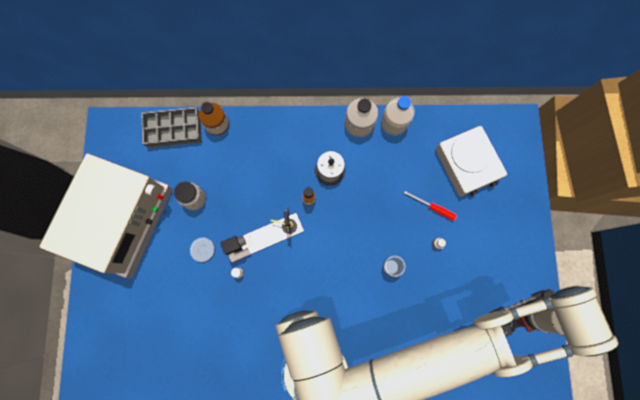

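The top view shows the station from (225,250) to (300,225), the bottle at (309,196), the cell at (331,166), the dish at (202,250) and the vial or weight at (237,272). I'll enlarge it.

```bash
cat > h.py <<'E'
import numpy as np,cv2,pickle
def pix(d,u,v,z):
    K=d['camera_matrix'];V=d['view'];R=V[:3,:3];t=V[:3,3]
    r=np.linalg.inv(K)@[u,v,1];r=R.T@(r*[1,-1,-1]);c=-R.T@t
    return c+r*(z-c[2])/r[2]
def proj(d,p):
    V=d['view'];q=V[:3,:3]@np.asarray(p,float)+V[:3,3];q=q*[1,-1,-1];q=d['camera_matrix']@q
    return q[:2]/q[2]
def dep(d,u,v):
    z=d['depth'][v,u];K=d['camera_matrix'];V=d['view']
    r=np.linalg.inv(K)@[u,v,1]*z;return V[:3,:3].T@(r*[1,-1,-1]-V[:3,3])
E
python3 - <<'E'
import pickle,cv2
def crop(n,u0,v0,w,h,s,o):
    d=pickle.load(open(n+'0.pkl','rb'));c=d['frame'][v0:v0+h,u0:u0+w]
    c=cv2.resize(c,None,fx=s,fy=s,interpolation=cv2.INTER_CUBIC)
    for i in range(0,w,10):cv2.putText(c,str(u0+i),(i*s,8),0,.3,(255,255,255)) ;cv2.line(c,(i*s,10),(i*s,14),(255,255,255))
    for i in range(0,h,10):cv2.putText(c,str(v0+i),(0,i*s+3),0,.3,(255,255,255))
    cv2.imwrite('pics/'+o,c)
crop('top',215,145,130,95,6,'t1.png')
crop('top',180,220,110,70,6,'t2.png')
crop('scene',300,115,100,90,6,'s1.png')
crop('scene',305,180,70,110,5,'s2.png')
E
```

```text
(no output)
```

View pics/t1.png

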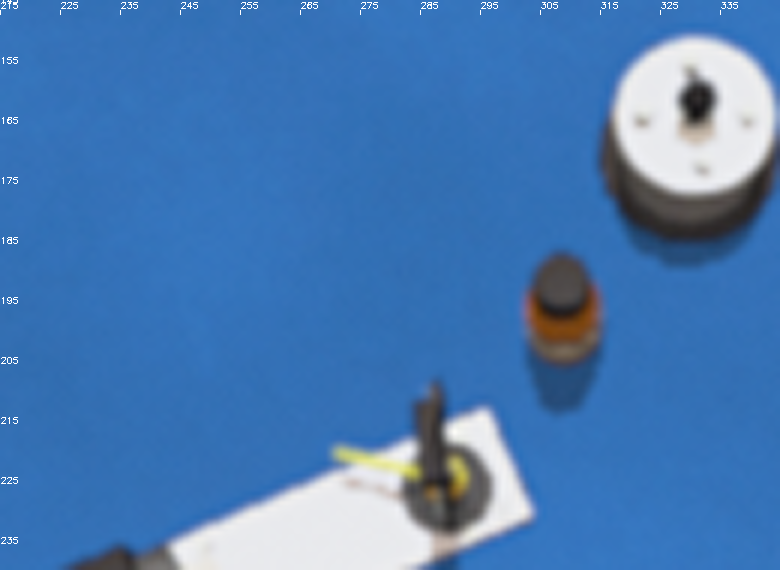

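View pics/t2.png

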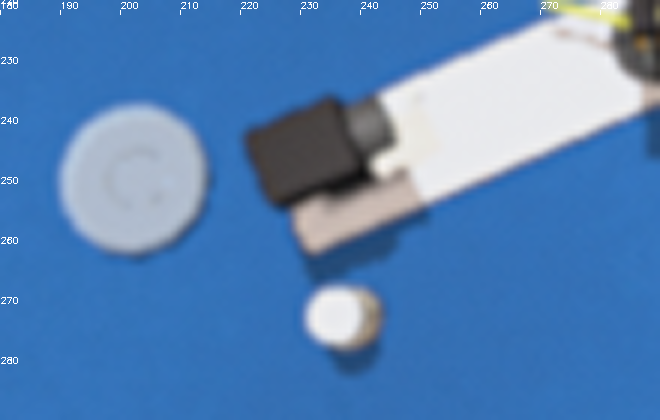

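View pics/s1.png

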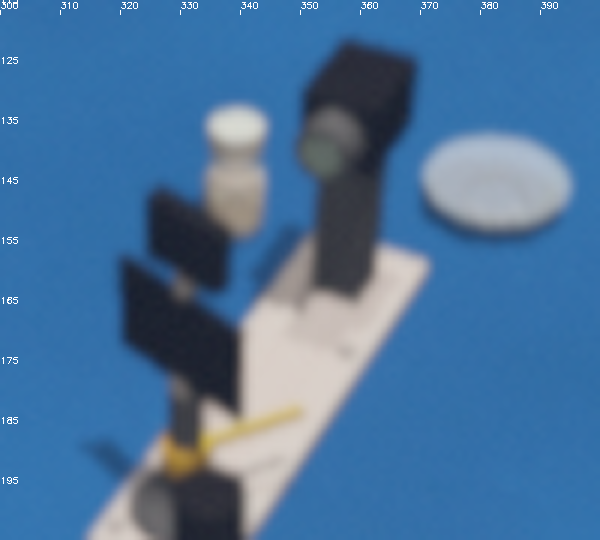

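View pics/s2.png

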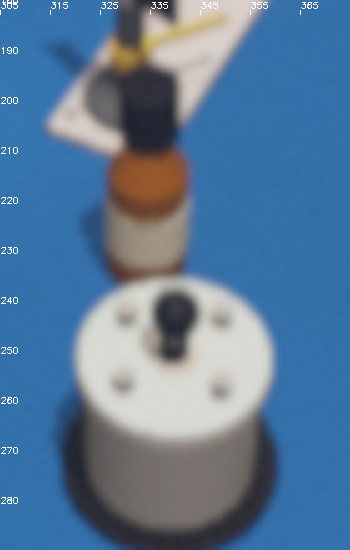

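```bash
cat > m.py <<'E'
from h import *
T=pickle.load(open('top0.pkl','rb'));S=pickle.load(open('scene0.pkl','rb'))
c=lambda u0,v0,s,x,y:(u0+(x+.5)/s-.5,v0+(y+.5)/s-.5)
t1=lambda x,y,z:pix(T,*c(215,145,6,x,y),z);t2=lambda x,y,z:pix(T,*c(180,220,6,x,y),z)
s1=lambda x,y,z:pix(S,*c(300,115,6,x,y),z);s2=lambda x,y,z:pix(S,*c(305,180,5,x,y),z)
np.set_printoptions(precision=4,suppress=True)
A=t1(488,405,.008);B=t1(534,517,.008);C=t2(312,255,.008)
print('plate',A,B,C,np.linalg.norm(A-B),np.linalg.norm(C-B))
print('scene plate',s1(430,262,.008),'s2 corner left',s2(45,127,.008))
x=(C-B)/np.linalg.norm(C-B);o=(A+B)/2+.04*x;print('axis',o,'dir',x)
a2=t1(488,405,.008)
print('grip top view tip',t1(436,378,.197),t1(447,530,.152))
print('ball',t1(697,99,.125),s2(175,312,.125))
print('lid centre T',t1(694,116,.094),'S',s2(174,357,.094), 'foot')
print('cap T',t1(562,284,.142),'S',s2(149,88,.142))
print('sight T root,tip',t1(334,452,.05),'S',s1(300,409,.05))
print('depth cap',dep(T,308,192),dep(S,334,197),'ball',dep(T,331,161),dep(S,340,241))
print('vial',t2(335,316,.07),'dish',t2(133,178,.016),'pot',pix(T,188,193,.12))
E
python3 m.py
```

```text
plate [0.5444 0.0654 0.008 ] [0.4773 0.0383 0.008 ] [0.3697 0.2892 0.008 ] 0.072331686394248 0.2730358364578244
scene plate [0.4343 0.319  0.008 ] s2 corner left [0.4783 0.037  0.008 ]
axis [0.4951 0.0886 0.008 ] dir [-0.3941  0.9191  0.    ]
grip top view tip [0.5273 0.085  0.197 ] [0.4532 0.0815 0.152 ]
ball [ 0.698  -0.0564  0.125 ] [ 0.6958 -0.0573  0.125 ]
lid centre T [ 0.697  -0.0559  0.094 ] S [ 0.6979 -0.0587  0.094 ] foot
cap T [0.5887 0.0198 0.142 ] S [0.5917 0.0168 0.142 ]
sight T root,tip [0.5106 0.1523 0.05  ] S [0.5077 0.151  0.05  ]
depth cap [0.5883 0.0206 0.1425] [0.5896 0.0174 0.1407] ball [ 0.694  -0.0565  0.1398] [ 0.7002 -0.0603  0.1355]
vial [0.333  0.2638 0.07  ] dish [0.4144 0.3928 0.016 ] pot [0.5927 0.4197 0.12  ]
```

The measurements agree with the given sizes:
- **Axis:** about (0.495, 0.0885).
- **Ball:** 249 mm from the axis.
- **Bottle:** 118 mm from the axis.
- **Needle:** at 77°, where 76.7° is expected.

The required mirror angle is about 1.30 rad. I'll grasp the bottle first.

```bash
cat >> h.py <<'E'
def q(jaw_deg):
    a=np.radians(jaw_deg+90)/2;return [0,float(np.cos(a)),float(np.sin(a)),0]
E
python3 - <<'E'
from bench import *
from h import *
Q=q(53.6)
move_to([.590,.0185,.28],Q);print(state()['time'],state()['joint_pos'])
move_l([.590,.0185,.115],.12)
close();s=state();print(s['time'],s['finger_gap'],s['ft_force'],s['ee_pos'])
move_l([.590,.0185,.175],.12);s=state();print(s['time'],s['finger_gap'],s['ft_force'])
for n in("scene","top"):
    d=get_image(n);cv2.imwrite(f'pics/{n}1.png',cv2.resize(d['frame'][100:300,200:450],None,fx=3,fy=3))
E
```

```text
2.5583 [-2.77245875e-02  8.09610259e-02  1.15384078e+00 -2.52416142e-04
  1.90695084e+00 -9.61660567e-01]
4.9833 0.03193818298812345 [-0.26215793  0.73552393 -0.79106719] [0.58996574 0.01853117 0.11490326]
5.6333 0.031835124078237215 [ 0.08976218 -0.29136171 -2.14370787]
```

View pics/scene1.png

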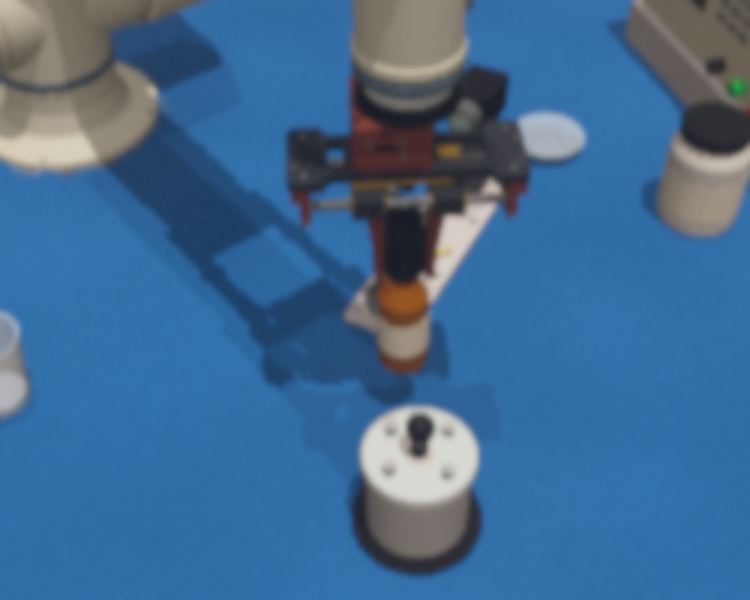

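The bottle is held upright, with a 32 mm gap and about 1.4 N of load. Next I'll set it at (0.45, -0.09).

```bash
python3 - <<'E'
from bench import *
from h import *
move_l([.45,-.09,.175],.12)
move_l([.45,-.09,.119],.1)
move_l([.45,-.09,.1155],.02)
s=state();print(s['time'],s['ft_force'])
gripper_open();hold(.1)
move_l([.45,-.09,.30],.2)
move_to([.495,.0885,.30],q(95));s=state();print(s['time'],s['joint_pos'])
for n in("scene","top"):
    d=get_image(n);pickle.dump(d,open(n+'2.pkl','wb'));cv2.imwrite(f'pics/{n}2.png',cv2.resize(d['frame'][100:300,200:450],None,fx=3,fy=3))
E
```

```text
8.3917 [ 0.39549037  0.15051331 -1.42881492]
11.3167 [ 1.08555268e-01 -1.43518593e-01  1.33865197e+00 -7.91813150e-04
  1.94767182e+00 -1.54778870e+00]
```

View pics/scene2.png

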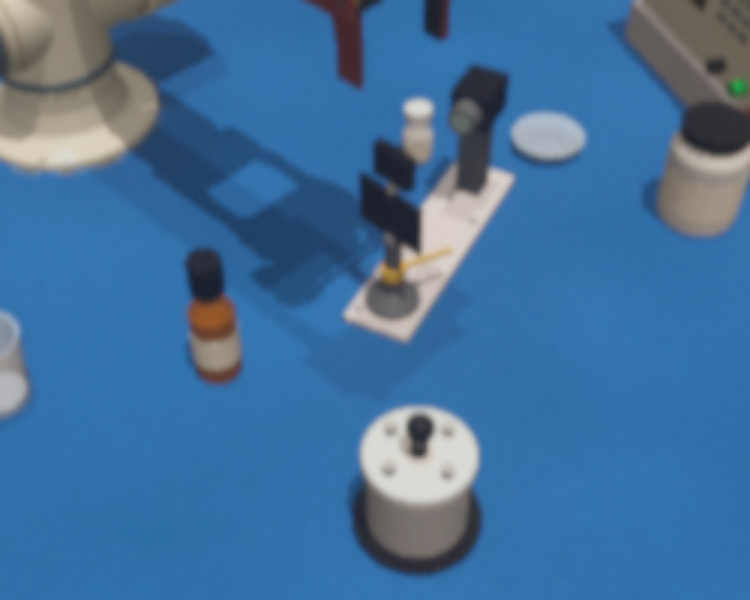

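View pics/top2.png

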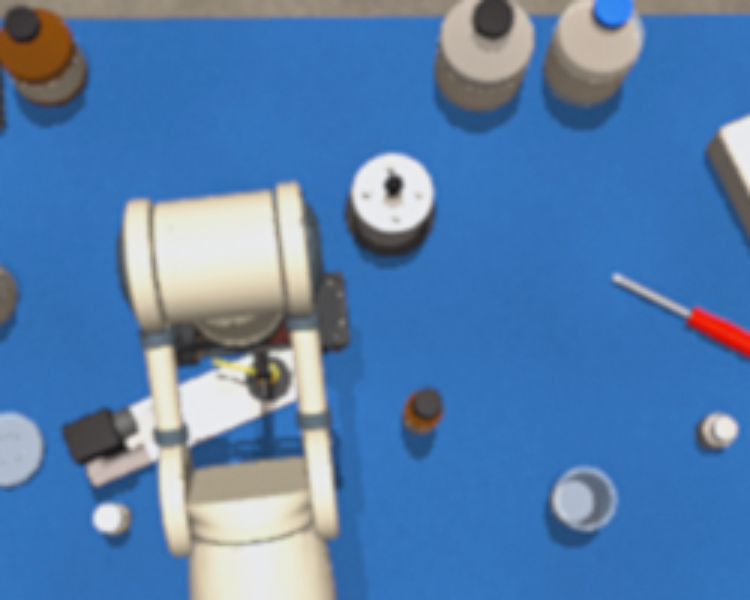

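The bottle stands upright and clear at its new spot (scene crop 213,330; top crop 423,408). Now I'll refine the grip position and pinch it.

```bash
cat >> m.py <<'E'
print('bar face centre S',s1(188,240,.181),'ends',s1(148,215,.181),s1(228,265,.181))
A2=s1(430,262,.008);B2=s2(45,127,.008)
d=A2-A;print('long edge',np.linalg.norm(d),np.degrees(np.arctan2(d[1],d[0])),'BC',np.degrees(np.arctan2(*(C-B)[[1,0]])))
E
python3 m.py | tail -2
python3 - <<'E'
from bench import *
from h import *
move_l([.495,.0885,.172],.12)
s=state();print(s['time'],s['ft_force'],s['moment'])
close();hold(.2);s=state();print(s['time'],s['finger_gap'],s['ft_force'],s['moment'],s['ee_pos'])
E
```

```text
bar face centre S [0.4947 0.088  0.181 ] ends [0.4697 0.0858 0.181 ] [0.519  0.0901 0.181 ]
long edge 0.2764697405846419 113.45366165427036 BC 113.21187913103216
12.6333 [ 0.34796849 -0.45003527  0.19792018] [ 0.05050928 -0.17397576  0.01784665]
13.9833 0.01187639344397993 [-1.38969575  4.80174175  0.7469381 ] [ 0.69762167 -0.08822307  0.01801554] [0.49487009 0.08945324 0.17198699]
```

```bash
python3 - <<'E'
from bench import *
from h import *
for y in(.0895,.0905):
    move_l([.495,y,.172],.02);hold(.15);s=state();print(s['time'],s['ft_force'],s['moment'],s['ee_pos'])
E
```

```text
14.3833 [-1.1402229   1.61808457 -0.26415157] [ 0.36631329  0.02072663 -0.07343779] [0.49490884 0.08954409 0.17200139]
14.7833 [-2.10358118 -4.93692118  0.35467854] [-0.52692164  0.20768706 -0.0151073 ] [0.49491987 0.08969038 0.1719921 ]
```

```bash
python3 - <<'E'
from bench import *
from h import *
for a in (85,75,65,55,45,38.7):
    move_to([.495,.0897,.172],q(a));s=state();print(a,s['time'],s['finger_gap'],s['ft_force'],s['moment'])
hold(.2);s=state();print(s['ft_force'],s['moment'],s['ee_pos'],s['ee_rot'])
for n in("scene","top"):
    d=get_image(n);pickle.dump(d,open(n+'3.pkl','wb'))
    f=d['frame'][150:210,300:380] if n=='scene' else d['frame'][190:250,260:340]
    cv2.imwrite(f'pics/{n}3.png',cv2.resize(f,None,fx=9,fy=9,interpolation=cv2.INTER_CUBIC))
E
```

```text
85 15.075 0.011707978102436687 [-2.93976381 -2.24643354  0.61885384] [-0.29416583  0.16744459 -0.05184138]
75 15.3667 0.012084036387044838 [-2.45722189 -4.27807441  0.51961893] [-0.43012343  0.27879052 -0.00236773]
65 15.6583 0.011963625401278434 [-2.989522   -3.87605852  0.3698331 ] [-0.5720392   0.32584674  0.01847374]
55 15.95 0.012057493334576537 [-3.55021135 -3.95206581  1.65649153] [-0.61708897  0.34660787  0.08221733]
45 16.2417 0.011915207495359868 [-3.32054016 -4.11418193  1.55534055] [-0.65112373  0.37341696  0.11562449]
38.7 16.4917 0.011682277513751251 [-3.66045522 -5.43552239  1.18912344] [-0.71821691  0.43460123  0.09703318]
[-4.06640642 -5.80138952  0.84644316] [-0.6811816   0.36964966  0.05674635] [0.49477192 0.08929333 0.1719609 ] [-1.01149881e-04  4.29436205e-01  9.03097051e-01 -5.01426530e-04]
```

View pics/scene3.png

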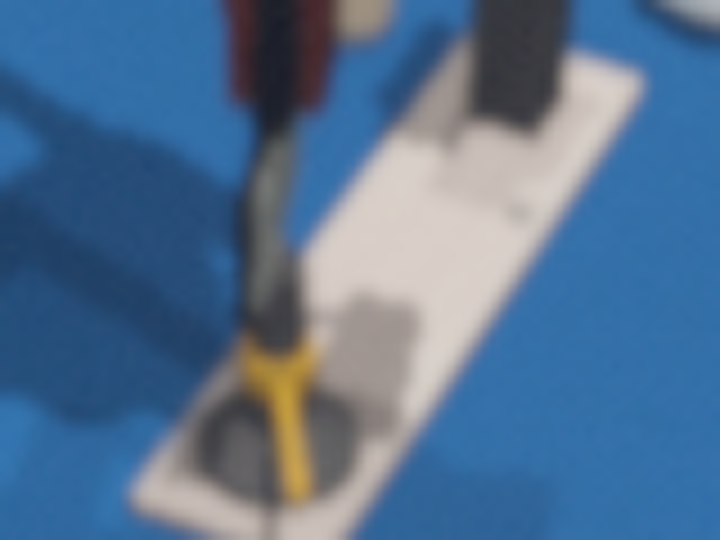

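View pics/top3.png

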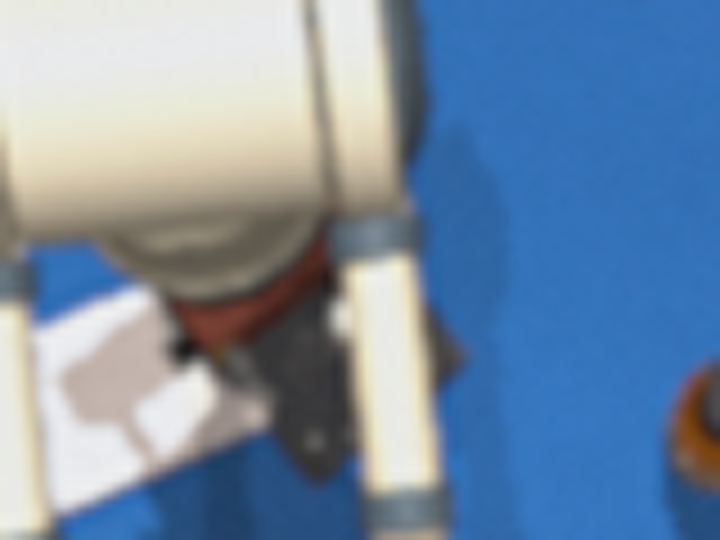

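```bash
python3 - <<'E'
from h import *
np.set_printoptions(precision=4,suppress=True)
S=pickle.load(open('scene3.pkl','rb'))
f=lambda x,y:(300+(x+.5)/9-.5,150+(y+.5)/9-.5)
for p in[(299,498),(298,490),(290,440),(283,390)]:print(p,pix(S,*f(*p),.05))
o=np.array([.495,.0897,.05])
inv=lambda uv:((uv+.5-[300,150])*9-.5)
print('axis',inv(proj(S,o)))
for a in(-40,-38,-36,-34,-32):
    r=np.radians(a);print(a,inv(proj(S,o+.064*np.array([np.cos(r),np.sin(r),0]))),inv(proj(S,o+.04*np.array([np.cos(r),np.sin(r),0]))))
# needle pixel ridge: yellow weight per row
fr=S['frame'].astype(float);sat=np.clip(fr[:,:,2]-fr[:,:,0],0,None)-0
for v in range(190,208):
    w=sat[v,324:340]; w=np.clip(w-40,0,None)
    if w.sum()>20:print(v,(w*np.arange(324,340)).sum()/w.sum(),w.sum(),pix(S,(w*np.arange(324,340)).sum()/w.sum(),v,.05))
E
```

```text
(299, 498) [0.544  0.0542 0.05  ]
(298, 490) [0.5412 0.0562 0.05  ]
(290, 440) [0.5231 0.0684 0.05  ]
(283, 390) [0.5047 0.0813 0.05  ]
axis [283.314  362.0143]
-40 [285.3249 506.5656] [284.5507 450.9175]
-38 [292.5507 506.472 ] [288.9949 450.86  ]
-36 [299.7645 506.1949] [293.4317 450.6913]
-34 [306.9562 505.7345] [297.8555 450.4118]
-32 [314.116  505.0917] [302.2604 450.0217]
190 330.841059602649 453.0 [0.4953 0.0887 0.05  ]
191 330.6519114688129 497.0 [0.4981 0.0856 0.05  ]
192 330.7090909090909 440.0 [0.5014 0.083  0.05  ]
193 330.840782122905 358.0 [0.5047 0.0806 0.05  ]
194 331.16014234875445 281.0 [0.5084 0.0787 0.05  ]
195 331.35714285714283 238.0 [0.5119 0.0765 0.05  ]
196 331.4549549549549 222.0 [0.5151 0.0741 0.05  ]
197 331.60526315789474 190.0 [0.5184 0.0718 0.05  ]
198 331.77647058823527 170.0 [0.5218 0.0696 0.05  ]
199 331.92899408284023 169.0 [0.525  0.0673 0.05  ]
200 332.02923976608184 171.0 [0.5282 0.065  0.05  ]
201 332.22651933701655 181.0 [0.5316 0.0628 0.05  ]
202 332.39473684210526 190.0 [0.5348 0.0606 0.05  ]
203 332.58152173913044 184.0 [0.5381 0.0585 0.05  ]
204 332.71232876712327 146.0 [0.5413 0.0563 0.05  ]
205 332.5769230769231 52.0 [0.5439 0.0535 0.05  ]
```

The needle reads about -34 to -35°, against roughly -36° for the ball. The wrist also lags its command by 0.4°. I'll tighten both numbers.

```bash
python3 - <<'E'
from h import *
np.set_printoptions(precision=4,suppress=True)
T0=pickle.load(open('top0.pkl','rb'));S0=pickle.load(open('scene0.pkl','rb'));S3=pickle.load(open('scene3.pkl','rb'))
def ridge(d,u0,u1,v0,v1,ax,thr):
    fr=d['frame'].astype(float);g=fr[:,:,2]-fr[:,:,0];P=[]
    bg=None
    rng=range(u0,u1) if ax=='u' else range(v0,v1)
    for k in rng:
        w=g[v0:v1,k] if ax=='u' else g[k,u0:u1]
        w=np.clip(w-thr,0,None);i=np.arange(v0,v1) if ax=='u' else np.arange(u0,u1)
        if w.sum()<20:continue
        m=(w*i).sum()/w.sum();P.append(pix(d,*((k,m) if ax=='u' else (m,k)),.05)[:2])
    P=np.array(P);c=P.mean(0);t=np.linalg.svd(P-c)[2][0];t=t if t@(P[-1]-P[0])>0 else -t
    return c,t,P,np.abs((P-c)@[-t[1],t[0]]).max()
out={}
for nm,a in {'T0':(T0,272,282,217,226,'u',30),'S0':(S0,338,349,180,192,'u',40),'S3':(S3,326,338,195,205,'v',40)}.items():
    c,t,P,r=ridge(*a);out[nm]=(c,t);print(nm,c,np.degrees(np.arctan2(t[1],t[0])),r,P[0],P[-1])
c1,t1=out['S0'];c2,t2=out['S3']
s=np.linalg.solve(np.c_[t1,-t2],c2-c1);ax=c1+t1*s[0];print('axis in scene',ax)
# ball blob: dark pixels
for nm,d,(u0,u1,v0,v1) in(('T',T0,(325,337,154,169)),('S',S0,(333,347,236,254))):
    g=d['frame'][v0:v1,u0:u1].astype(float).mean(2);print(nm);print(g.astype(int))
E
```

```text
T0 [0.5052 0.1307] -102.91022341596553 0.0003069198364193299 [0.5089 0.1463] [0.5014 0.1152]
S0 [0.5025 0.1296] 74.54021944874565 0.0006825117264932792 [0.4983 0.1137] [0.5069 0.1454]
S3 [0.5266 0.0662] -34.34533307630036 0.00015356794232811825 [0.5119 0.0765] [0.5413 0.0563]
axis in scene [0.4916 0.0902]
T
[[236 236 236 234 232 232 233 235 235 235 236 236]
 [236 234 234 227 220 220 227 235 235 234 234 236]
 [234 234 234 218 182 175 211 234 237 235 234 234]
 [234 235 235 224 176 142 177 221 233 235 235 234]
 [234 235 237 228 175 120 123 156 195 228 236 235]
 [234 236 232 198 128  70  60  75 128 204 235 235]
 [235 235 221 149  71  41  43  37  86 177 230 236]
 [235 235 205 113  42  40  47  37  72 160 225 235]
 [235 235 210 124  49  32  35  34  85 175 228 235]
 [235 236 226 160  78  28  24  50 120 202 236 236]
 [235 236 231 180  97  40  41  81 147 217 237 235]
 [235 235 224 175 116  88  97 122 162 219 235 236]
 [235 234 222 183 158 148 152 162 182 219 234 235]
 [235 234 222 197 184 182 182 186 196 220 233 235]
 [234 234 228 218 207 195 195 206 218 227 233 234]]
S
[[158 170 181 182 176 1
[... 339 characters left out ...]
5 146  77  49  51  57  59  56  51  67 126 178 196]
 [203 195 147  80  49  49  53  53  53  51  71 131 180 192]
 [200 191 152  92  51  46  47  46  46  53  90 149 190 197]
 [193 180 152 106  62  46  42  45  47  70 122 172 201 206]
 [186 169 154 123  80  51  48  47  56 100 156 193 209 212]
 [182 165 156 135  93  62  61  61  69 126 180 205 213 214]
 [182 164 153 132  93  66  71  70  78 136 188 208 214 214]
 [187 167 147 122  84  62  64  66  78 139 188 207 212 214]
 [199 177 151 121  83  55  53  56  84 142 188 205 212 214]
 [207 193 170 144 111  77  70  79 111 158 191 205 212 214]
 [213 206 193 177 153 133 128 133 153 180 198 207 212 214]
 [214 212 207 198 187 177 176 178 185 196 205 210 214 214]]
```

```bash
python3 - <<'E'
from bench import *
from h import *
def jaw():
    e=state()['ee_rot'];return np.degrees(2*np.arctan2(e[2],e[1]))-90
cmd=38.2
for i in range(3):
    move_to([.4942,.0891,.172],q(cmd));hold(.4);s=state();j=jaw();print(cmd,j,s['time'],s['finger_gap'],s['ft_force'],s['moment'],s['ee_pos'])
    if abs(j-38.6)<.08:break
    cmd+=38.6-j
d=get_image("scene");pickle.dump(d,open('scene4.pkl','wb'))
fr=d['frame'].astype(float);g=np.clip(fr[:,:,2]-fr[:,:,0]-40,0,None)
P=[]
for v in range(195,205):
    w=g[v,326:338];P.append(pix(d,(w*np.arange(326,338)).sum()/w.sum(),v,.05)[:2])
P=np.array(P);t=np.linalg.svd(P-P.mean(0))[2][0];print(P.mean(0),np.degrees(np.arctan(t[1]/t[0])))
cv2.imwrite('pics/scene4.png',cv2.resize(d['frame'][120:290,290:400],None,fx=5,fy=5,interpolation=cv2.INTER_CUBIC)[:600+250])
cv2.imwrite('pics/scene4.png',cv2.resize(d['frame'][110:290,200:420],None,fx=3.3,fy=3.3,interpolation=cv2.INTER_CUBIC))
E
```

```text
38.2 38.22634768755 17.4417 0.011991657773217293 [ 3.95042992 -1.36428325 -2.61695495] [-0.28137207 -0.78528254  0.08806442] [0.49459935 0.08920076 0.17199221]
38.57365231245 38.60597597113349 18.0917 0.012149151332800931 [ 4.67045722 -1.95734016 -2.3797351 ] [-0.29605743 -0.80531376  0.04142788] [0.4945918  0.0892142  0.17200964]
[0.5260934  0.06562524] -35.635368525398746
```

View pics/scene4.png

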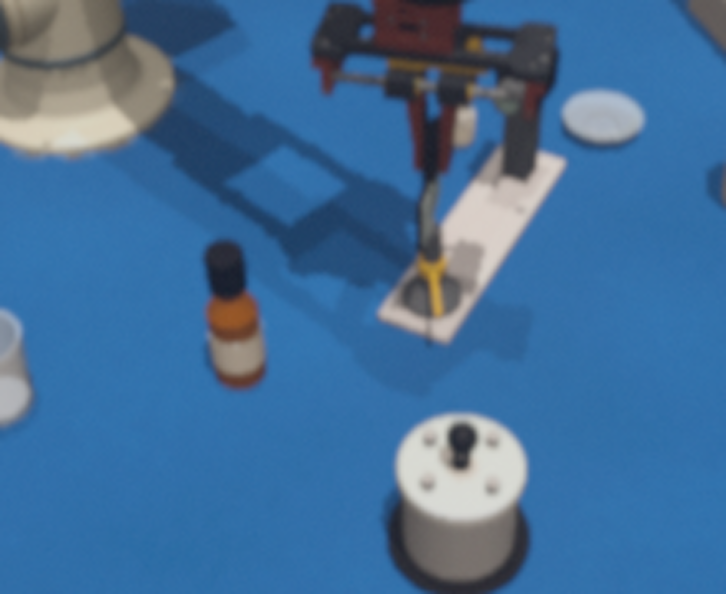

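The needle line now reads -35.6°. The ball's bearing is -35.8 to -35.9°, and the wrist angle implies -36.1°. The bottle is upright and the grip is steady, so I'm handing it in.

```bash
python3 - <<'E'
from bench import *
hold(.3);s=state();print(s['time'],s['finger_gap'],abs(s['dq']).max() if hasattr(s['dq'],'max') else s['dq'])
job_done()
E
```

```text
18.4417 0.012317529616445446 0.0018088925033966227
the job is handed in; nothing more can be done
```

I moved the amber bottle out of the view, turned the mirror to the ball by its grip bar, and handed the job in at 18.4 s with the gripper still holding it. No verdict is reported.

- **Bottle:** it stands upright at about (0.45, -0.09), roughly 0.18 m from the mirror-to-ball line. It is well clear of the camera-to-mirror line too. I did not touch any of the bystanders.
- **Mirror angle:** I held it with its normal at 38.6°, about 1.30 rad from facing the camera. The needle read -35.6° in the image, and the wrist angle implies -36.1°. The ball's bearing is about -35.8°, so they agree to within about 0.3°.
- **Grip at hand-in:** the finger gap was 12 mm, the side force about 5 N, and the arm was still.
- **Disagreements:**
  - The first turn left the mirror about 0.5–0.7° short, which I corrected.
  - The two cameras differed by 1–3 mm.
  - At the mirror's rest position the needle's slope in the scene camera was about 2° off the expected value. I therefore relied on the needle and wrist readings together.
- **Not checked:** I had no view through the bench camera, so I could not see the ball in the mirror directly.

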